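# Clamp a sprocket in the hold-down press

## Task

Slide the toothed sprocket along the base plate of the small hold-down press, under its raised foot, until it is home against the two stop pins. Then keep the thumb button in the lever's grip pressed while you swing the lever down as far as it goes, and let go so that the button springs back out, the lever is locked down and the foot holds the sprocket. Leave the lock ring and the bearing cone beside the press where they are.

Things in the scene. Friction and masses are not known exactly. Their poses are not given: they have to be found in the camera images.
- press: Hold-down press fixed to the bench: steel base plate 300 (x) x 260 (y -115 to +145) x 8 thick, grey housing 112 high on it at x +75 to +139; a low arm 24 wide reaches forward to x -12 over the work place, its top 58 above the plate when raised. Origin: on the bench under the work place; x points from the open front back to the housing, y left to the lever, z up. Place and yaw vary.
- work_place (a point): Spot on the base plate's upper face (8 above the bench) right under the foot, where the sprocket's centre belongs; axes of the press. Two stop pins, 10 in diameter, 14 high, stand at x +24.7, y -29.7 and +29.7 from here: a sprocket pushed in +x against both is centred here within about 3 mm.
- sprocket: Loose sprocket lying flat on the base plate 80 to 105 in front (-x) of the work place, 50 right to 10 left of it: toothed disc 69 in diameter, 3 thick, and on it a round hub ring, outside 48, bore 24, top 15 above the plate. 0.11 kg. Origin: centre of underside. Push on the hub's side: fingertips 5 to 7 above the plate pass over the disc and meet it.
- press_foot: The press's foot: steel disc 36 in diameter, 6 thick, on a spring (3 N per mm) under the arm. Origin: centre of its underside, 30 above the plate when the lever is up; it sinks about 26 mm per radian of lever. With the lever down it presses on the sprocket's hub with about 9 N.
- press_hinge (a point): Middle of the lever's hinge, at the press's x +105, y +100, 80 above the plate. The lever turns about the press's y axis here. A fixed notched steel quadrant of 62 radius surrounds it.
- press_lever (a joint): Lever angle in rad: 0 = up and latched (pointing from hinge to the front, 0.55 above level), 0.70 = down on its stop (0.15 below level). Steel bar with a black grip 29 thick ending 270 from the hinge. A latch pin locks it in notches at 0, 0.35 and 0.70 unless the button is pressed. Stiff: stays where left; unlatched, it takes 6 to 12 N of push.
- grip_button (a joint): How far the thumb button is pressed, in m: 0 = out (pin fully in a notch), 0.007 = fully in, on its stop. Spring: 1.8 N at first, 6 N fully pressed; the lever is unlatched from 0.005 on. Between notches the pin rides on teeth and keeps the button in.
- button_face (a point): Centre of the button's upper face: steel pad 42 along the lever x 24 wide on top of the grip, a rib 3 high across each end. 220 along the lever from the hinge and 28.5 above its centre line; moves square to the lever. Frame: x along the lever to the hinge, z square to it, up. The face is inclined 0.2 rad, higher at its hinge end, so it leans 0.35 rad one way with the lever up, the other way down.
- ring_part: Bystander: steel lock ring, 44 in diameter, 19 high, loose on the bench right of the base plate. Origin: centre of its underside.
- cone_part: Bystander: steel bearing cone, 39 in diameter, 22 high, loose on the bench right of the base plate, farther back. Origin: centre of its underside.
Mind the look-alikes: they are no part of the job. Leave any black look-alike of the sprocket alone.

How it is judged:
By the outcome, as a careful person would: the job done as asked, in the order asked, and still so for the second after the job is handed in, with the robot touching nothing.
It also fails if it takes over 54 s, if anything falls off the work surface, if the arm or the gripper's body presses on something with over 40 N, if the wrist force passes 120 N, or if a joint passes its speed limit or range.

## Robot

A 7-joint arm with a two-finger parallel gripper is mounted at the origin on a cart in front of the work surface, level with it; the furniture and walls round the work are solid. World frame = base frame: x ahead of the robot, y to its left, z up, the work surface at z = 0. Lengths are in m, angles in rad, forces in N, time in s.
With the tool pointing down it reaches from about 0.4 to 0.9 m from the base axis. Payload 5.5 kg.
Tool frame: the origin (TCP) lies midway between the tips of the shut fingers; the grasp point (between the pads) lies 19 mm behind it (manip.grip_depth is the distance from the TCP to the grasp point, in m); z points along the fingers, y is the line along which they close (so a half turn about z gives the same grasp; the last joint's range is limited). The gripper opens to 92 mm and grips with 3 to 60 N. Pads are 19 mm wide; open, the fingers measure 130 mm over their backs; the gripper's body (75 mm by 190 mm) begins 47 mm behind the grasp point.
Start: joints at [-1.03, 0.501, -0.427, 1.55, 0.221, 1.138, -0.21], TCP at [0.178, 0.625, 0.227] pointing down, gripper open.
Joint ranges: [-2.88, 2.88], [-0.31, 2.03], [-1.54, 1.56], [0.2, 2.42], [-1.41, 4.55], [0.19, 2.02], [-2.57, 2.57]. Speed limits (rad/s): [2.57, 2.57, 3.14, 3.14, 3.14, 3.14, 3.14].

## Interface

Orientations are given as a unit quaternion [x, y, z, w].
In Python, from bench import manip, effector, viewer gives the robot as it stands. Calls block until the motion is done:
- manip.move_pose(position, orientation): joint-space move of the TCP to a pose.
- manip.servo_line(position, ori=None, vel=0.15): straight line of the TCP; ori=None keeps the orientation; vel is the mean speed in m/s.
- manip.movej(angles): joint-space move.
- effector.open_jaws() and effector.close(f_grip=None): open the fingers fully, or close them until they stop; f_grip is the grip in N (None keeps the last).
- manip.sleep(seconds).
- manip.solve_ik(position, orientation): joint angles nearest the present ones, or None.
- viewer.get_image(name): name is "side" or "top" or "wrist"; returns the picture (480x640x3 uint8, red, green, blue); there is no depth.
- viewer.get_calibration(name): a dict with "vfov" (degrees; the focal length in pixels is half the picture's height over the tangent of half this angle, whatever the lens; pixels are square), "cx", "cy" (the principal point, pixels), "eye" and "attitude" of the camera in the world. Camera axes: x right, y down, z forward; pixel columns grow to the right and rows downward; lengths in m; the calibration is good to about 2 mm. The wrist camera is an equidistant fisheye: a pixel r from the principal point sees the ray r / f radians off the axis. A picture is of the moment at which its call begins: read the wrist's pose just before it. get_calibration takes no time and is no camera call; for the wrist camera it gives the pose at the moment of the call.
A pose or a line that the arm cannot do raises manip.PlanningError and nothing moves.
- manip.hand_in(): hands the job in; it is judged then, once.
Readings, each from a call of its own:
- manip.current_clock(): time.
- manip.current_q(): joint angles.
- manip.current_joint_velocities(): joint speeds.
- manip.current_tau(): joint torques, N m.
- manip.current_tool_pos(): TCP position.
- manip.current_tcp_rot(): TCP orientation.
- manip.current_force(): force on the tool from outside, world axes, zero at the start.
- manip.current_wrist_torque(): the same for the moment, N m.
- manip.current_finger_gap(): finger opening in m.
- manip.current_gripper_force(): force on a finger pad.
Only numpy, scipy, OpenCV 4.12 (cv2) and the standard library are available. Lean on these libraries where they do the work, as an engineer would, in place of code of your own. Each camera call takes 0.05 s, during which the arm holds its last target. There are 200 camera calls.

## Working session

There is one attempt and no reset: what is moved stays moved. The work goes in short steps, each a Python script; the robot and the scene stay as the last script left them, time stands still between calls to the robot, and variables do not carry over. Pictures are saved under pics/ and viewed, at most 10 in all, crops included, and the job is handed in when it is done.

```bash
ls; mkdir -p pics; python3 - <<'E'
from bench import manip,effector,viewer
import cv2,numpy as np
print(manip.current_clock(),manip.current_tool_pos(),manip.current_tcp_rot())
for n in ("side","top"):
    im=viewer.get_image(n); cv2.imwrite(f"pics/{n}0.png",im[:,:,::-1]); print(n,viewer.get_calibration(n))
print(viewer.get_calibration("wrist"))
E
```

```text
pics
0.0 [0.17809071 0.62440848 0.22568674] [ 1.38410340e-01  9.90374509e-01 -9.38365560e-04 -1.67602569e-04]
side {'vfov': 52.6709752117106, 'cx': 316.07793117820444, 'cy': 236.05906803970439, 'eye': array([ 0.51164434, -0.80630678,  0.77611623]), 'attitude': array([ 0.89710901, -0.03748788,  0.01518926, -0.43995382])}
top {'vfov': 48.79764513923103, 'cx': 326.49454849416173, 'cy': 240.90465778351938, 'eye': array([ 0.36777305, -0.01716879,  1.16917668]), 'attitude': array([-0.69939062,  0.70838094, -0.0719278 ,  0.06225423])}
{'vfov': 65.70646984690485, 'cx': 320.44238533782175, 'cy': 238.0666440602268, 'eye': array([0.10884017, 0.64537046, 0.38398427]), 'attitude': array([0.79019973, 0.59754784, 0.08084142, 0.10947887])}
```

View pics/side0.png

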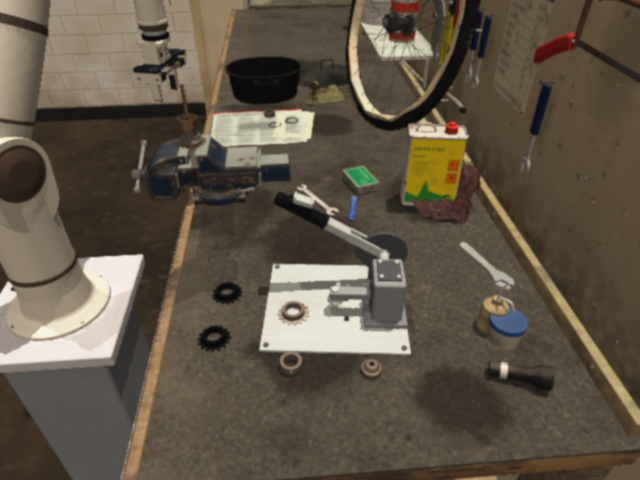

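View pics/top0.png

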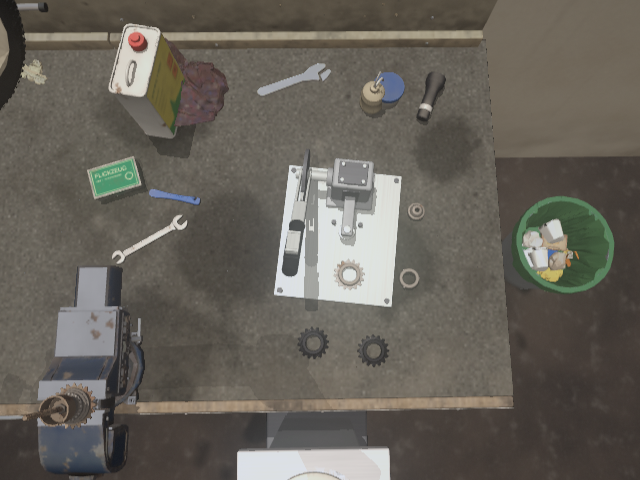

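The top view shows the press, with the plate corners at about (291,166), (400,177), (389,305) and (277,294). Three parts look like the sprocket: a steel one with coppery teeth on the plate at (349,274), and black ones on the bench at (313,342) and (374,350). The steel one fits because it lies on the plate in front of the foot. The ring is at (409,278) and the cone at (416,211).

```bash
cat > h.py <<'E'
from bench import manip,effector,viewer
import cv2,numpy as np
from scipy.spatial.transform import Rotation as R
def rays(n,px,c=None):
    c=c or viewer.get_calibration(n); f=240/np.tan(np.radians(c['vfov']/2))
    p=(np.atleast_2d(px).astype(float)-[c['cx'],c['cy']])/f
    if n=='wrist':
        t=np.linalg.norm(p,axis=1)+1e-12; d=np.c_[p*(np.sin(t)/t)[:,None],np.cos(t)]
    else: d=np.c_[p,np.ones(len(p))]
    return np.array(c['eye']),R.from_quat(c['attitude']).apply(d)
def plane(n,px,z,c=None):
    e,d=rays(n,px,c); return e+d*((z-e[2])/d[:,2])[:,None]
def two(n1,p1,n2,p2,c1=None,c2=None):
    e1,d1=rays(n1,p1,c1); e2,d2=rays(n2,p2,c2); A=[];b=[]
    for e,d in((e1,d1[0]),(e2,d2[0])):
        d=d/np.linalg.norm(d); P=np.eye(3)-np.outer(d,d); A.append(P); b.append(P@e)
    x,r,_,_=np.linalg.lstsq(np.vstack(A),np.hstack(b),rcond=None); return x,r
E
python3 - <<'E'
from h import *
im=cv2.imread('pics/top0.png'); hsv=cv2.cvtColor(im,cv2.COLOR_BGR2HSV)
m=((hsv[...,2]>190)&(hsv[...,1]<30)).astype(np.uint8); m[:150]=0;m[320:]=0;m[:,:265]=0;m[:,410:]=0
pts=np.argwhere(m)[:,::-1]
n,l,s,c=cv2.connectedComponentsWithStats(m); k=1+np.argmax(s[1:,4]); pts=np.argwhere(l==k)[:,::-1]
w=plane('top',pts,0.008)[:,:2].astype(np.float32)
r=cv2.minAreaRect(w); print(r); print(cv2.boxPoints(r))
for nm,p,z in(('spr',(349,274),.023),('boltfoot',(347,231),.066),('ring',(409,278),.019),('cone',(416,211),.022)): print(nm,plane('top',p,z))
cv2.imwrite('pics/c1.png',cv2.resize(im[140:370,260:440],None,fx=2.6,fy=2.6,interpolation=cv2.INTER_CUBIC))
E
```

```text
((0.6031742095947266, -0.09927292913198471), (0.1837463080883026, 0.29830172657966614), 83.46202850341797)
[[ 0.4445325  -0.17356603]
 [ 0.7408942  -0.20753115]
 [ 0.7618159  -0.02497983]
 [ 0.46545422  0.0089853 ]]
spr [[ 0.51410275 -0.0825348   0.023     ]]
boltfoot [[ 0.60090168 -0.07784545  0.066     ]]
ring [[ 0.5041815  -0.21395877  0.019     ]]
cone [[ 0.65417301 -0.23568587  0.022     ]]
```

View pics/c1.png

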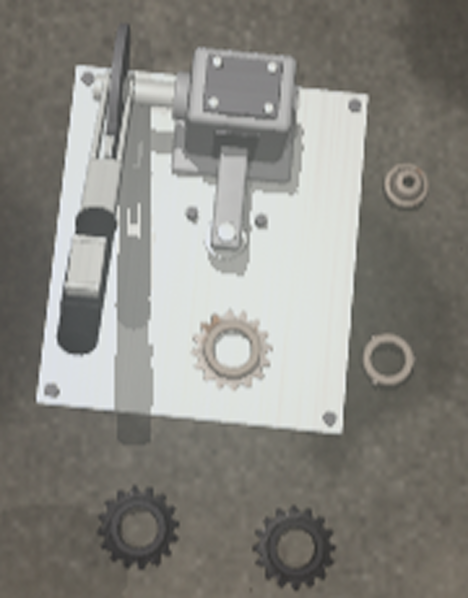

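The crop confirms the steel sprocket with coppery teeth, lying on the plate at crop (232,350). The two pins are at (192,213) and (261,220) and the foot bolt is at (226,232). Next I'll look from close by with the wrist camera.

```bash
python3 - <<'E'
from h import *
P=plane('top',[(333.8,221.9),(360.4,224.6)],0.022); print(P)
d=P[0]-P[1]; print('pin dist',np.linalg.norm(d),'yaw',np.arctan2(-d[0],d[1]))
y=-0.114; px=np.array([np.cos(y),np.sin(y),0]); Z=np.array([0,0,1.]); py=np.cross(Z,px)
q=R.from_matrix(np.c_[-px,py,-Z]).as_quat()
p=manip.current_tool_pos(); manip.servo_line([p[0],p[1],.36],vel=.3)
manip.move_pose([.64,-.10,.32],q)
np.save('q0.npy',q)
import pickle; c=viewer.get_calibration('wrist'); im=viewer.get_image('wrist'); pickle.dump(c,open('w1.pkl','wb'))
cv2.imwrite('pics/w1.png',im[:,:,::-1]); print(c['eye'],manip.current_clock(),manip.current_q())
E
```

```text
[[ 0.63121201 -0.05133578  0.022     ]
 [ 0.62440109 -0.11037958  0.022     ]]
pin dist 0.05943533068488318 yaw -0.1148459613264779
[ 0.56854408 -0.08978918  0.47815734] 3.7583 [-0.03908702  0.39862203  0.20947889  1.46032681 -0.08452215  1.29148696
  1.63624135]
```

View pics/w1.png

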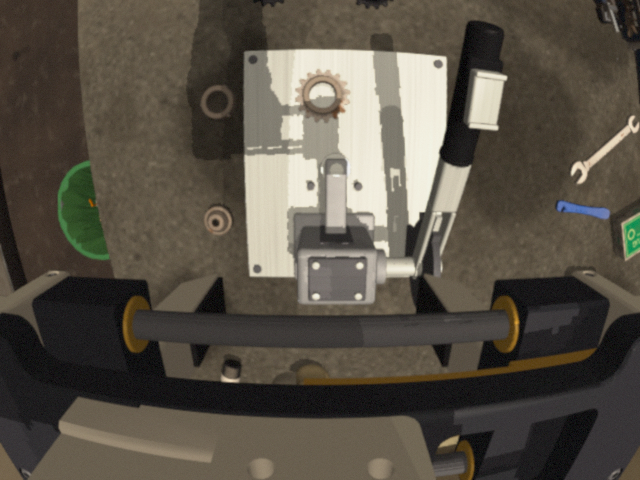

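The wrist view shows the sprocket hub at (322,95), the pins at (310,185) and (358,185), the button at about (486,99), and plate screws at (253,59), (438,63) and (257,268).

```bash
python3 - <<'E'
from h import *
import pickle
c=pickle.load(open('w1.pkl','rb')); im=cv2.imread('pics/w1.png'); g=cv2.cvtColor(im,cv2.COLOR_BGR2GRAY)
pn=[]
for x,y in((358,185),(310,185)):
    w=g[y-8:y+9,x-9:x+10]<110; n,l,s,ce=cv2.connectedComponentsWithStats(w.astype(np.uint8)); k=1+np.argmax(s[1:,4]); pn.append(ce[k]+[x-9,y-8]); print(pn[-1],s[k])
W=plane('wrist',pn,.018,c); print(W)
d=W[0]-W[1]; yaw=np.arctan2(-d[0],d[1]); print('d',np.linalg.norm(d),'yaw',yaw)
T=plane('top',[(333.8,221.9),(360.4,224.6)],0.02)
for nm,Q,ya in(('wrist',W,yaw),('top',T,-.1148)):
    px=np.array([np.cos(ya),np.sin(ya),0]); wp=Q.mean(0)-.0247*px; print(nm,'wp',wp)
# bright bore
roi=im[60:130,285:360]; v=roi.min(2)>165; n,l,s,ce=cv2.connectedComponentsWithStats(v.astype(np.uint8))
k=l[35,37]; print('bore',ce[k]+[285,60],s[k])
for z in(.008,.023): print(plane('wrist',ce[k]+[285,60],z,c))
hsv=cv2.cvtColor(im,cv2.COLOR_BGR2HSV)
m=((hsv[...,1]>50)&(hsv[...,0]<20)&(hsv[...,2]>70)).astype(np.uint8); m[:60]=0;m[130:]=0;m[:,:285]=0;m[:,360:]=0
(cx,cy),r=cv2.minEnclosingCircle(np.argwhere(m)[:,::-1].astype(np.float32)); print('disc',cx,cy,r,plane('wrist',(cx,cy),.010,c))
# button: two views
v=(im.min(2)>150).astype(np.uint8); v[:,:462]=0; v[:60]=0;v[140:]=0;v[:,520:]=0
n,l,s,ce=cv2.connectedComponentsWithStats(v); k=1+np.argmax(s[1:,4]); print('btn w',ce[k],s[k])
print(two('wrist',ce[k],'top',(292.5,244),c))
cv2.imwrite('pics/c2.png',np.hstack([cv2.resize(im[60:140,450:530],(400,400)),cv2.resize(im[60:140,280:360],(400,400))]))
E
```

```text
[355.92307692 183.76923077] [ 5  5  5  5 13]
[309.77777778 182.77777778] [7 5 5 3 9]
[[ 0.63142805 -0.05268303  0.018     ]
 [ 0.6240275  -0.10973079  0.018     ]]
d 0.057525777308362384 yaw -0.12900514901314805
wrist wp [ 0.60323302 -0.07802932  0.018     ]
top wp [ 0.60372248 -0.07813938  0.02      ]
bore [321.03928571  91.01785714] [ 24  23  26  16 280]
[[ 0.51086916 -0.08307108  0.008     ]]
[[ 0.51270923 -0.08328541  0.023     ]]
disc 322.5 95.5 27.32225227355957 [[ 0.51700152 -0.08193655  0.01      ]]
btn w [486.04694534 100.29839228] [ 469   72   38   58 1555]
(array([0.54769387, 0.03199545, 0.21972649]), array([1.48220524e-05]))
```

View pics/c2.png

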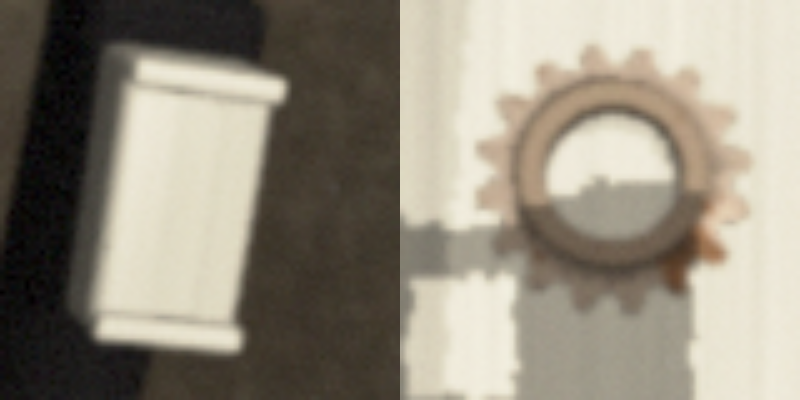

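```bash
python3 - <<'E'
from h import *
wp=np.array([.6035,-.078]); s=plane('top',(349,274),.023)[0,:2]; import pickle
sw=plane('wrist',(322.8,94.4),.023,pickle.load(open('w1.pkl','rb')))[0,:2]; print(s,sw)
s=(s+sw)/2; d=(wp-s)/np.linalg.norm(wp-s); d3=np.r_[d,0]; n3=np.cross([0,0,1],d3); print('d',d,np.linalg.norm(wp-s))
effector.close(10)
st=s-d*.058
for sg in(-1,1):
    q=R.from_matrix(np.c_[sg*n3,sg*d3,[0,0,-1]]).as_quat()
    a=manip.solve_ik(np.r_[st,.0145],q); b=manip.solve_ik(np.r_[wp-d*.043,.0145],q); print(sg,a,b)
    if a is not None and b is not None: break
else: raise SystemExit
print('sg',sg,'gap',manip.current_finger_gap())
np.savez('push.npz',q=q,d=d,s=s)
manip.move_pose(np.r_[st,.15],q); manip.servo_line(np.r_[st,.0145],vel=.12)
F0=np.array(manip.current_force()); print('F0',F0,manip.current_tool_pos())
L=np.linalg.norm(wp-s)+.058-.043
manip.servo_line(np.r_[st+d*(L-.012),.0145],vel=.06); print(np.array(manip.current_force())-F0)
t=L-.012
while t<L+.008:
    t+=.002; manip.servo_line(np.r_[st+d*t,.0145],vel=.03); f=np.array(manip.current_force())-F0; print(round(t-L,4),f.round(2),np.round(manip.current_tool_pos(),4))
    if f[:2]@d<-5: break
im=viewer.get_image('wrist'); cv2.imwrite('pics/w2.png',im[:,:,::-1]); print(manip.current_clock())
E
```

```text
[ 0.51410275 -0.0825348 ] [ 0.51711615 -0.08164547]
d [0.99891892 0.04648638] 0.0879856732257273
-1 [ 0.98541244  0.82332424 -1.08785918  2.12347231  1.01905763  0.86748989
  2.44958892] [ 0.87061387  0.95396507 -1.08886933  1.87971908  1.02789994  1.00505093
  2.49669125]
sg -1 gap 0.000380828806423381
F0 [ 0.42779189 -0.54663958 -0.21939827] [ 0.45811439 -0.08494531  0.01497542]
[-0.48520929  0.72997854  0.32106943]
-0.01 [-0.33  0.62  0.72] [ 0.5507 -0.0804  0.0145]
-0.008 [-1.06  0.28  1.09] [ 0.5528 -0.0803  0.0145]
-0.006 [-0.61  0.62  0.14] [ 0.5548 -0.0803  0.0145]
-0.004 [-0.18  0.99  0.2 ] [ 0.5568 -0.0802  0.0145]
-0.002 [-0.83 -0.36  0.53] [ 0.5588 -0.0801  0.0145]
0.0 [-0.72  0.7   0.17] [ 0.5608 -0.08    0.0145]
0.002 [-0.85  0.64  0.92] [ 0.5628 -0.0799  0.0145]
0.004 [-0.94  0.65  0.95] [ 0.5648 -0.0798  0.0145]
0.006 [-0.91  0.59  0.55] [ 0.5668 -0.0797  0.0145]
0.008 [-0.77  0.73  0.86] [ 0.5688 -0.0796  0.0145]
13.9083
```

View pics/w2.png

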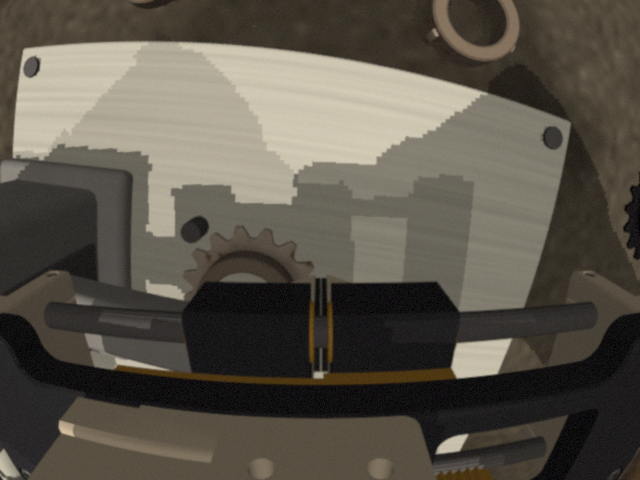

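The view shows the sprocket close to the right pin at (194,229) but not yet touching it. The fingertips are thinner than I assumed, so I'll keep pushing until I feel contact.

```bash
python3 - <<'E'
from h import *
z=np.load('push.npz'); d=z['d']; p0=np.array(manip.current_tool_pos())[:2]; F0=np.array([-.4,.1,.4])
t=0
while t<.013:
    t+=.0015; manip.servo_line(np.r_[p0+d*t,.0145],vel=.03); f=np.array(manip.current_force())-F0; print(round(t,4),f.round(2),np.round(manip.current_tool_pos(),4))
    if f[:2]@d<-4: break
im=viewer.get_image('wrist'); 
t2=viewer.get_image('top'); a=cv2.resize(t2[180:300,280:400],(400,400),interpolation=cv2.INTER_CUBIC); b=cv2.resize(im[170:330,130:330],(400,400))
cv2.imwrite('pics/c3.png',np.hstack([a,b])[:,:,::-1]); print(manip.current_clock())
E
```

```text
0.0015 [ 0.45 -0.09  0.87] [ 0.5704 -0.0796  0.0145]
0.003 [-5.99  0.26  3.2 ] [ 0.5707 -0.0795  0.0144]
14.5083
```

View pics/c3.png

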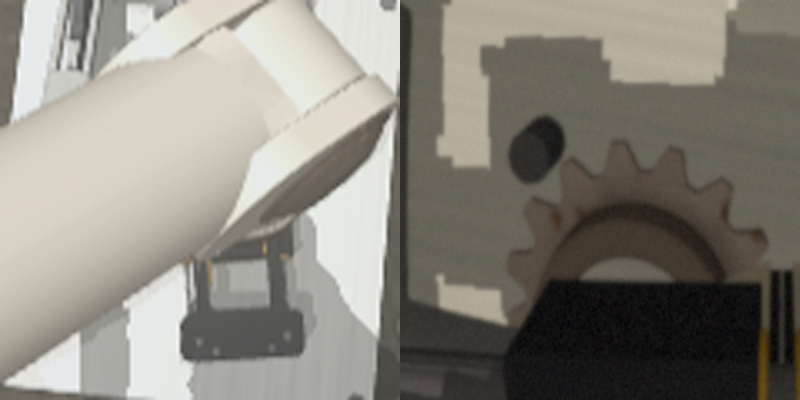

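The push now meets firm resistance at the pins (6 N), with the right pin touching the teeth. I'll back off and check.

```bash
python3 - <<'E'
from h import *
import pickle
d=np.load('push.npz')['d']; p=np.array(manip.current_tool_pos())
b=p[:2]-d*.08; manip.servo_line(np.r_[b,.0145],vel=.12)
manip.servo_line(np.r_[b,.33],vel=.3)
manip.move_pose([.545,-.06,.34],np.load('q0.npy'))
c=viewer.get_calibration('wrist'); im=viewer.get_image('wrist'); pickle.dump(c,open('w3.pkl','wb')); cv2.imwrite('pics/w3.png',im[:,:,::-1])
sd=viewer.get_image('side'); cv2.imwrite('pics/side3.png',sd[:,:,::-1])
print(manip.current_clock(),c['eye'],manip.current_force())
E
python3 - <<'E'
import cv2,numpy as np
a=cv2.imread('pics/w3.png'); b=cv2.imread('pics/side3.png')
cv2.imwrite('pics/c4.png',np.hstack([cv2.resize(a[:400],(480,600*480//480))[:480],cv2.resize(b[250:370,255:335],(320,480))]))
E
```

```text
19.6667 [ 0.47326627 -0.05095897  0.49782216] [-0.99225196  1.29620933  0.36955287]
```

View pics/c4.png

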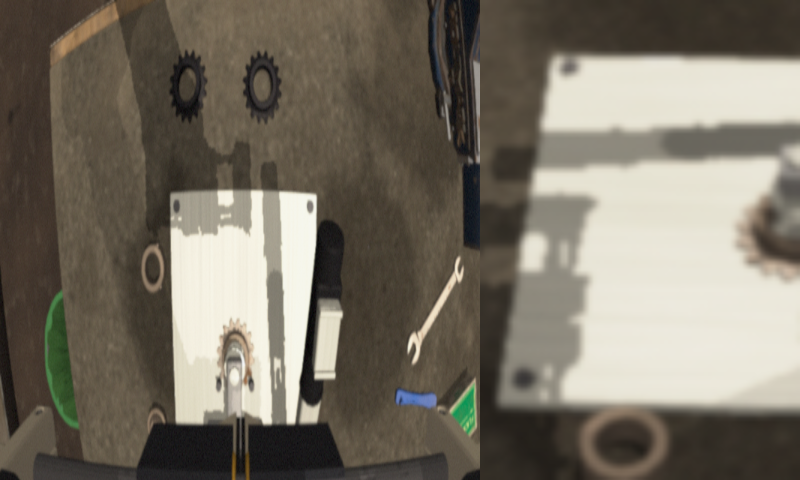

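The wrist view (left) shows the sprocket centred under the arm against the pins at crop (218,382) and (250,382). The lever grip and button are clear at about (328,340). Next I'll check the position in numbers, then operate the lever.

```bash
cat >> h.py <<'E'
WP=np.array([.6035,-.078,.008]); YAW=-.115
PX=np.array([np.cos(YAW),np.sin(YAW),0]); Z=np.array([0,0,1.]); PY=np.cross(Z,PX)
H=WP+.105*PX+.100*PY+.080*Z
def lev(th,depth):
    e=.55-th; h=np.cos(e)*PX-np.sin(e)*Z; n=np.sin(e)*PX+np.cos(e)*Z
    ft=np.cos(.2)*h+np.sin(.2)*n; fn=np.cos(.2)*n-np.sin(.2)*h
    return H-.220*h+(.0285-depth)*n, R.from_matrix(np.c_[-ft,PY,-fn]).as_quat(), n
E
python3 - <<'E'
from h import *
import pickle
c=pickle.load(open('w3.pkl','rb')); im=cv2.imread('pics/w3.png'); hsv=cv2.cvtColor(im,cv2.COLOR_BGR2HSV)
m=((hsv[...,1]>50)&(hsv[...,0]<22)&(hsv[...,2]>60)).astype(np.uint8); m[:200]=0;m[270:]=0;m[:,:275]=0;m[:,:]*=1;m[:,355:]=0
w=plane('wrist',np.argwhere(m)[:,::-1],.010,c)-WP; x=w@PX;y=w@PY
print('sprocket x min',np.percentile(x,[0,1]),'y range',np.percentile(y,[0,1,99,100]))
print(plane('wrist',(328/.75,340*2/3),lev(0,0)[0][2],c),lev(0,0)[0])
p0,q0,n0=lev(0,-.03)
print(manip.solve_ik(p0,q0))
for th in(0,.35,.7): print(manip.solve_ik(lev(th,.008)[0],lev(th,.008)[1]))
E
```

```text
sprocket x min [-0.03127153 -0.02901582] y range [-0.03021077 -0.02787484  0.03270054  0.0354663 ]
[[0.54924268 0.03115602 0.22728814]] [0.54776276 0.0291031  0.22728814]
[ 0.58130474  0.77099822 -1.07066546  1.42732876  0.47378667  1.62513525
  0.9535406 ]
[ 0.60450999  0.77406633 -1.07109265  1.51513518  0.48225843  1.55059534
  0.93424412]
[ 0.75631747  0.57369117 -1.12305387  1.95271223  0.61552545  1.01093364
  0.80149767]
[ 0.3183276   0.35792219 -0.57883695  2.31829777  1.05453687  0.34502715
  0.28144216]
```

```bash
sed -i 's/^WP=.*/WP=np.array([.6045,-.0763,.008])/' h.py; python3 - <<'E'
from h import *
p,q,n=lev(0,-.035); manip.move_pose(p,q)
p,q,n=lev(0,-.008); manip.servo_line(p,q,vel=.08)
F0=np.array(manip.current_force()); print('F0',F0.round(2))
dep=-.008; c0=None
while dep<.016:
    dep+=.0015; p,q,n=lev(0,dep); manip.servo_line(p,q,vel=.04); F=np.array(manip.current_force())-F0; print(round(dep,4),F.round(2),round(F@n,2))
    if c0 is None and F@n>1.2: c0=dep-.001; 
    if c0 is not None and (dep>=c0+.0085 or F@n>20): break
print('contact',c0,manip.current_clock(),np.round(manip.current_tool_pos()-p,4)); np.savez('lev.npz',F0=F0,dep=dep)
E
```

```text
Traceback (most recent call last):
  File "h.py", line 19, in <module>
    PX=np.array([np.cos(YAW),np.sin(YAW),0]); Z=np.array([0,0,1.]); PY=np.cross(Z,PX)
                        ^^^
NameError: name 'YAW' is not defined
```

```bash
sed -i 's/^WP=.*/WP=np.array([.6045,-.0763,.008]); YAW=-.115/' h.py; python3 - <<'E'
from h import *
p,q,n=lev(0,-.035); manip.move_pose(p,q)
p,q,n=lev(0,-.008); manip.servo_line(p,q,vel=.08)
F0=np.array(manip.current_force()); print('F0',F0.round(2))
dep=-.008; c0=None
while dep<.016:
    dep+=.0015; p,q,n=lev(0,dep); manip.servo_line(p,q,vel=.04); F=np.array(manip.current_force())-F0; print(round(dep,4),F.round(2),round(F@n,2))
    if c0 is None and F@n>1.2: c0=dep-.001; 
    if c0 is not None and (dep>=c0+.0085 or F@n>20): break
print('contact',c0,manip.current_clock(),np.round(manip.current_tool_pos()-p,4)); np.savez('lev.npz',F0=F0,dep=dep)
E
```

```text
F0 [ 0.01 -0.07  0.63]
-0.0065 [-0.55  0.12  0.04] -0.26
-0.005 [ 0.43  0.16 -0.7 ] -0.39
-0.0035 [-0.59  0.36  0.51] 0.1
-0.002 [ 0.39  0.28 -0.14] 0.06
-0.0005 [1.36 0.17 1.37] 1.87
0.001 [-0.08  0.3   2.44] 2.02
0.0025 [ 1.23 -0.67  2.84] 3.1
0.004 [2.14 1.17 3.74] 4.23
0.0055 [ 2.82 -1.31  4.09] 5.03
0.007 [2.71 0.12 5.17] 5.81
contact -0.001500000000000001 23.2333 [0.0003 0.     0.0003]
```

Contact came where I predicted and the spring force matches the description, so I'll swing the lever down along its arc.

```bash
python3 - <<'E'
from h import *
F0=np.load('lev.npz')['F0']
def go(th,v):
    p,q,n=lev(th,.0085); manip.servo_line(p,q,vel=v); F=np.array(manip.current_force())-F0
    t=np.array(manip.current_tool_pos())
    print(round(th,3),F.round(1),round(F@n,1),((t-p)*1000).round(1)); return F@n,np.linalg.norm(F)
th=0
while th<.64:
    th+=.04; a,b=go(th,.07)
    if a>35 or b>50: break
else:
    while th<.745:
        th+=.01; a,b=go(th,.05)
        if a>28: break
print(manip.current_clock(),th); np.save('th.npy',th)
im=viewer.get_image('side'); cv2.imwrite('pics/side5.png',im[:,:,::-1])
E
```

```text
0.04 [ 2.8 -0.6  5.9] 6.5 [-0.1  0.1  0.4]
0.08 [0.8 1.  4.8] 4.5 [-0.1  0.3  0.4]
0.12 [0.2 1.4 4.6] 4.2 [-0.2  0.5  0.4]
0.16 [1.1 1.4 5.3] 5.2 [-0.3  0.6  0.3]
0.2 [0.8 1.4 5.3] 5.2 [-0.4  0.7  0.3]
0.24 [-0.6  1.5  4.4] 4.0 [-0.5  0.7  0.2]
0.28 [-0.7  1.   5.2] 4.8 [-0.6  0.8  0.2]
0.32 [-0.4  1.8  4.9] 4.6 [-0.7  0.8  0.1]
0.36 [-1.   2.2  5.9] 5.6 [-0.8  0.7 -0. ]
0.4 [-1.2  1.2  5.3] 5.1 [-1.   0.7 -0.1]
0.44 [-1.7  0.5  5.7] 5.5 [-1.1  0.7 -0.2]
0.48 [-2.3  1.9  4.5] 4.3 [-1.2  0.6 -0.4]
0.52 [-3.   1.6  4.8] 4.7 [-1.4  0.5 -0.5]
0.56 [-3.9  2.3  3.9] 3.9 [-1.5  0.4 -0.6]
0.6 [-2.9  1.8  5. ] 5.2 [-1.5  0.4 -0.7]
0.64 [-3.9  1.4  5.3] 5.7 [-1.6  0.3 -0.7]
0.65 [-3.4  1.1  5.3] 5.6 [-1.3  0.2 -0.6]
0.66 [-3.1  1.8  5.1] 5.4 [-1.3  0.2 -0.6]
0.67 [-2.6  1.3  4.2] 4.5 [-1.2  0.2 -0.6]
0.68 [-3.3  1.3  5.1] 5.5 [-1.2  0.2 -0.6]
0.69 [-3.   1.2  4.3] 4.7 [-1.2  0.2 -0.6]
0.7 [-10.    1.2  20.1] 21.4 [-1.1  0.2  0.2]
0.71 [-24.6  -0.7  48.7] 52.0 [-1.   0.2  1.6]
29.4083 0.7100000000000001
```

The lever met its stop at 0.70. Now I'll let go and look.

```bash
python3 - <<'E'
from h import *
F0=np.load('lev.npz')['F0']
for dep in(.007,.004,.001,-.003,-.03,-.1):
    p,q,n=lev(.70,dep); manip.servo_line(p,q,vel=.05 if dep>-.01 else .12); print(dep,round((np.array(manip.current_force())-F0)@n,1))
p=np.array(manip.current_tool_pos()); manip.servo_line([p[0],p[1],.34],vel=.3)
manip.move_pose([.545,-.04,.34],np.load('q0.npy'))
w=viewer.get_image('wrist'); s=viewer.get_image('side')
cv2.imwrite('pics/c6.png',np.hstack([cv2.resize(w[150:400,200:500],(480,400)),cv2.resize(s[170:370,255:415],(320,400))])[:,:,::-1])
print(manip.current_clock())
E
```

```text
0.007 4.0
0.004 2.7
0.001 1.5
-0.003 -1.2
-0.03 -0.8
-0.1 -1.2
35.2333
```

View pics/c6.png

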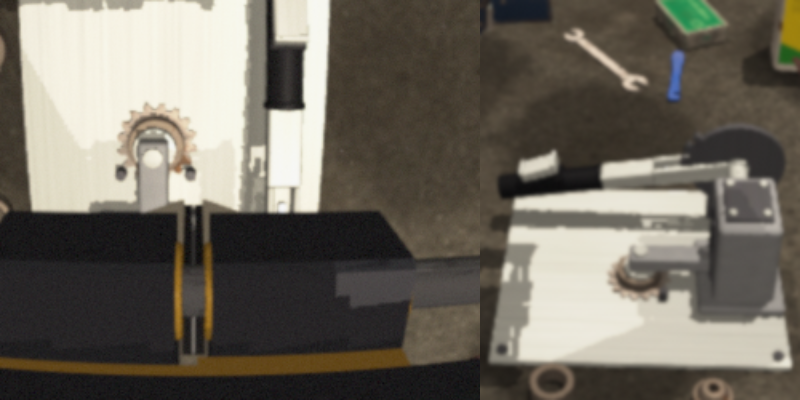

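The picture shows the lever level-down with its button out at about (540,165). The sprocket is under the foot against the pins, and the ring and cone haven't moved. As I let go, the button force fell from 4.0 to 1.5 N, so it came all the way out.

```bash
python3 -c "
from bench import manip
print(manip.hand_in())"
```

```text
the job is handed in; nothing more can be done
None
```

I handed the job in at about 35 s: the sprocket is home against both stop pins with the foot on it, the lever is down on its stop, the button is back out, and the ring and cone are where they were.

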